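Put the painting brushes away on the rest in order of thickness

TASK

Put the four loose painting brushes away on the brush rest, one to a notch, so that all six brushes lie in order of thickness: the thickest and the finest already lie in the two end notches and show which way the row runs. Each brush lies level across both rails, its hair pointing the same way as on those two and hanging clear of the wood. Lay them down gently instead of dropping them, and leave the two end brushes in their places.

Things in the scene. Friction and masses are not known exactly. Their poses are not given: they have to be found in the camera images.
- brush_20: painting brush, the thickest of the four loose brushes. Eight-sided bamboo handle 20 mm thick, 200 mm long, dark horn at both ends; pointed hair 50 mm long, no thicker. Origin on the axis where the hair begins, x towards the hair tip; middle of the whole brush at x = -75 mm. Starts lying on the table, axis 10 mm above it.
- brush_17: painting brush, the second thickest of the four loose brushes. Eight-sided bamboo handle 17 mm thick, 184 mm long, dark horn at both ends; pointed hair 46 mm long, no thicker. Origin on the axis where the hair begins, x towards the hair tip; middle of the whole brush at x = -69 mm. Starts lying on the table, axis 8.5 mm above it.
- brush_14: painting brush, the third thickest of the four loose brushes. Eight-sided bamboo handle 14 mm thick, 170 mm long, dark horn at both ends; pointed hair 40 mm long, no thicker. Origin on the axis where the hair begins, x towards the hair tip; middle of the whole brush at x = -65 mm. Starts lying on the table, axis 7 mm above it.
- brush_11: painting brush, the thinnest of the four loose brushes. Eight-sided bamboo handle 11 mm thick, 156 mm long, dark horn at both ends; pointed hair 34 mm long, no thicker. Origin on the axis where the hair begins, x towards the hair tip; middle of the whole brush at x = -61 mm. Starts lying on the table, axis 5.5 mm above it.
- brush_thickest: painting brush, the thickest of the set, already lying in one end notch of the rest (either end), loose. Eight-sided bamboo handle 24 mm thick, 215 mm long, dark horn at both ends; pointed hair 55 mm long, no thicker. Origin on the axis where the hair begins, x towards the hair tip; middle of the whole brush at x = -80 mm. 
- brush_finest: painting brush, the finest of the set, already lying in the other end notch, loose. Eight-sided bamboo handle 8 mm thick, 142 mm long, dark horn at both ends; pointed hair 28 mm long, no thicker. Origin on the axis where the hair begins, x towards the hair tip; middle of the whole brush at x = -57 mm. 
- notch_a: first empty notch (next to the +y end) of the fixed dark wooden brush rest: a pair of felt-lined gaps between ridges, one in each of two parallel rails; a brush lies across both. Felt 30 mm above the table. Origin midway between the rails, at felt height; x across the rails, level, the way the end brushes' hair points; y along the row; z up.
- notch_b: second empty notch, 48 mm from notch_a towards -y. Rails 14 mm thick, centred at x = -42 and +42 mm: 70 mm free between them, down to the base board 20 mm below the felt. Origin midway between the rails, at felt height; x across the rails, level, the way the end brushes' hair points; y along the row; z up.
- notch_c: third empty notch, 48 mm further towards -y. Gaps 11 mm wide at the felt, widening at 45 degrees to ridge tops 18 mm above the felt. A brush home has its axis half its thickness above the felt. Origin midway between the rails, at felt height; x across the rails, level, the way the end brushes' hair points; y along the row; z up.
- notch_d: fourth empty notch, 48 mm further towards -y. The two end notches lie 48 mm beyond notch_a and notch_d. A glass jar, 110 mm tall, an ink bottle, 170 mm, and a tube box stand beyond x = 0.74 m. Origin midway between the rails, at felt height; x across the rails, level, the way the end brushes' hair points; y along the row; z up.

How it is judged (in metres and radians):
At the end, for the whole second after the job is handed in: From brush_thickest on: brush_20, 17, 14, 11, finest, one per notch. Each lies home on both rails (10 mm across, 6 mm in height, 0.15 rad), hair starting 45 to 110 mm from the notch origin on the end brushes' hair side; end brushes within 12 mm of their start; all released, at rest (((y of brush_thickest in the frame of notch_b above 0 m and (x of brush_20 in the frame of notch_a between 0.045 and 0.11 m and y of brush_20 in the frame of notch_a between -0.01 and 0.01 m and z of brush_20 in the frame of notch_a between 0.005 and 0.016 m and angle between the x axis of brush_20 and the x axis of notch_a, either way round below 0.15 rad) and (x of brush_17 in the frame of notch_b between 0.045 and 0.11 m and y of brush_17 in the frame of notch_b between -0.01 and 0.01 m and z of brush_17 in the frame of notch_b between 0.0035 and 0.0145 m and angle between the x axis of brush_17 and the x axis of notch_b, either way round below 0.15 rad) and (x of brush_14 in the frame of notch_c between 0.045 and 0.11 m and y of brush_14 in the frame of notch_c between -0.01 and 0.01 m and z of brush_14 in the frame of notch_c between 0.002 and 0.013 m and angle between the x axis of brush_14 and the x axis of notch_c, either way round below 0.15 rad) and (x of brush_11 in the frame of notch_d between 0.045 and 0.11 m and y of brush_11 in the frame of notch_d between -0.01 and 0.01 m and z of brush_11 in the frame of notch_d between 0.0005 and 0.0115 m and angle between the x axis of brush_11 and the x axis of notch_d, either way round below 0.15 rad)) or (y of brush_thickest in the frame of notch_b below 0 m and (x of brush_20 in the frame of notch_d between 0.045 and 0.11 m and y of brush_20 in the frame of notch_d between -0.01 and 0.01 m and z of brush_20 in the frame of notch_d between 0.005 and 0.016 m and angle between the x axis of brush_20 and the x axis of notch_d, either way round below 0.15 rad) and (x of brush_17 in the frame of notch_c between 0.045 and 0.11 m and y of brush_17 in the frame of notch_c between -0.01 and 0.01 m and z of brush_17 in the frame of notch_c between 0.0035 and 0.0145 m and angle between the x axis of brush_17 and the x axis of notch_c, either way round below 0.15 rad) and (x of brush_14 in the frame of notch_b between 0.045 and 0.11 m and y of brush_14 in the frame of notch_b between -0.01 and 0.01 m and z of brush_14 in the frame of notch_b between 0.002 and 0.013 m and angle between the x axis of brush_14 and the x axis of notch_b, either way round below 0.15 rad) and (x of brush_11 in the frame of notch_a between 0.045 and 0.11 m and y of brush_11 in the frame of notch_a between -0.01 and 0.01 m and z of brush_11 in the frame of notch_a between 0.0005 and 0.0115 m and angle between the x axis of brush_11 and the x axis of notch_a, either way round below 0.15 rad))) and distance of each of brush_thickest, brush_finest from where it was at the start of the episode below 0.012 m and linear speed of each of brush_20, brush_17, brush_14, brush_11, brush_thickest, brush_finest below 0.02 m/s and angular speed of each of brush_20, brush_17, brush_14, brush_11, brush_thickest, brush_finest below 0.2 rad/s); the robot touches nothing.
It fails at once if an end brush is pushed more than 25 mm from its place (distance of any of brush_thickest, brush_finest from where it was at the start of the episode above 0.025 m).
It fails at once if a brush is dropped (falls freely by more than about 30 mm, faster than 0.8 m/s) ((contact force between the fingers and brush_20 below 0.05 N and linear speed of brush_20 above 0.8 m/s) or (contact force between the fingers and brush_17 below 0.05 N and linear speed of brush_17 above 0.8 m/s) or (contact force between the fingers and brush_14 below 0.05 N and linear speed of brush_14 above 0.8 m/s) or (contact force between the fingers and brush_11 below 0.05 N and linear speed of brush_11 above 0.8 m/s)).
It also fails if it takes over 102 s, if anything falls off the work surface, if the arm or the gripper's body presses on something with over 40 N, if the wrist force passes 120 N, or if a joint passes its speed limit or range.

ROBOT

A 6-joint arm with a two-finger parallel gripper is mounted at the origin on the work surface. World frame = base frame: x ahead of the robot, y to its left, z up, the work surface at z = 0. Lengths are in mm, angles in rad, forces in N, time in s.
With the tool pointing down it reaches from about 325 to 850 mm from the base axis. Payload 4.4 kg.
Tool frame: the origin (TCP) lies at the very end of the fingers, on their centre line; the grasp point (between the pads) lies 19 mm behind it; y points along the fingers, x is the direction in which the jaws open and shut, and the axes are right-handed (so a half turn about y gives the same grasp; the last joint's range is limited). The gripper opens to 94 mm and grips with 3 to 60 N. Pads are 16 mm wide; open, the fingers measure 119 mm over their backs; the gripper's body (75 mm by 177 mm) begins 78 mm behind the grasp point.
Start: joints at [-0.15, 0.207, 1.542, -0, 1.393, -0.15], TCP at [575.002, -0.012, 205.447] pointing down, gripper open.
Joint ranges: [-2.73, 2.73], [-0.86, 2.22], [0.23, 2.46], [-1.11, 4.25], [0.08, 2.63], [-2.82, 2.82]. Speed limits (rad/s): [2.79, 2.79, 3.14, 3.14, 3.14, 3.14].

INTERFACE

Orientations are given as a unit quaternion [w, x, y, z].
In Python, from cell import manip gives the robot as it stands. Calls block until the motion is done:
- manip.move_pose(position, orientation): joint-space move of the TCP to a pose.
- manip.move_straight(position, attitude=None, max_speed=150): straight line of the TCP; attitude=None keeps the orientation; max_speed is the mean speed in mm/s.
- manip.goto_joints(angles): joint-space move.
- manip.ungrasp() and manip.close(force=None): open the fingers fully, or close them until they stop; force is the grip in N (None keeps the last).
- manip.hold(seconds).
- manip.inverse_kinematics(position, orientation): joint angles nearest the present ones, or None.
- manip.get_obs(): the state.
- manip.grab_frame(name): name is "scene" or "side" or "wrist"; returns a dict with "pixels" (480x640x3 uint8, red, green, blue), "fovy" (degrees; the focal length in pixels is half the picture's height over the tangent of half this angle, whatever the lens; pixels are square), "cx", "cy" (the principal point, pixels), "T" (4x4, takes a point from camera to world coordinates); the wrist camera has in their place "mount" (4x4, takes a point from camera to tool coordinates, whose origin is the TCP and whose axes are the tool frame's). Camera axes: x right, y down, z forward; pixel columns grow to the right and rows downward; lengths in mm; the calibration is good to about 2 mm. A picture is of the moment at which its call begins: read the wrist's pose just before it. There is no depth.
A pose or a line that the arm cannot do raises manip.MotionError and nothing moves.
- manip.hand_in(): hands the job in, once; it reports no verdict.
The state is a dict: "time": time; "qpos": joint angles; "qd": joint speeds; "tau": joint torques, N m; "eef_pos": TCP position; "tcp_rot": TCP orientation; "force": force on the tool from outside, world axes, zero at the start; "torque": the same for the moment, N m; "grip_width": finger opening in mm.
Only numpy, scipy, OpenCV 4.12 (cv2) and the standard library are available. Lean on these libraries where they do the work, as an engineer would, in place of code of your own. Each camera call takes 0.05 s, during which the arm holds its last target. There are 200 camera calls.

## Working session

There is one attempt and no reset: what is moved stays moved. The work goes in short steps, each a Python script; the robot and the scene stay as the last script left them, time stands still between calls to the robot, and variables do not carry over. Pictures are saved under pics/ and viewed, about 12 in all and at most 16, crops included, and the job is handed in when it is done.

```bash
ls; mkdir -p pics; python3 - <<'E'
from cell import manip
import cv2,numpy as np
for n in ["scene","side","wrist"]:
    o=manip.get_obs()
    f=manip.grab_frame(n); cv2.imwrite(f"pics/{n}0.png",f["pixels"][:,:,::-1])
    print(n,f["fovy"],f["cx"],f["cy"],np.round(f.get("T",f.get("mount")),3).tolist())
print(o)
E
```

```text
pics
scene 47.792462871971 319.56108597686097 247.02102154851428 [[-0.809, 0.411, -0.419, 1047.571], [0.587, 0.552, -0.592, 606.683], [-0.013, -0.726, -0.688, 757.473], [0.0, 0.0, 0.0, 1.0]]
side 54.95190781111328 315.8714561789902 241.20218379428422 [[0.974, -0.138, 0.179, 392.55], [-0.225, -0.531, 0.817, -913.116], [-0.018, -0.836, -0.548, 667.748], [0.0, 0.0, 0.0, 1.0]]
wrist 67.92658002065357 317.3713321573434 235.36443095198732 [[1.0, 0.0, -0.001, 0.256], [0.001, -0.268, 0.963, -178.633], [0.0, -0.963, -0.268, 78.386], [0.0, 0.0, 0.0, 1.0]]
{'time': 0.1, 'qpos': array([-1.50488664e-01,  2.07300676e-01,  1.54279246e+00, -1.40879833e-05,
        1.39349793e+00, -1.50511136e-01]), 'qd': array([-0.0014196 , -0.0018898 , -0.00424138, -0.00016132, -0.00120473,
       -0.00082022]), 'tau': array([-3.50521914e-04, -3.71862960e+01, -2.82294059e+01,  7.01280241e-02,
        3.11360427e-02, -6.17781598e-05]), 'eef_pos': array([5.74279560e+02, 9.96527450e-02, 2.04435124e+02]), 'tcp_rot': array([ 7.07207516e-01, -7.07005340e-01,  6.90467843e-04,  7.08124952e-04]), 'force': array([ 0.66011879, -0.28221642,  0.02261499]), 'torque': array([ 0.0139074 , -0.01466945, -0.03382787]), 'grip_width': 94.19096887859023}
```

View pics/scene0.png

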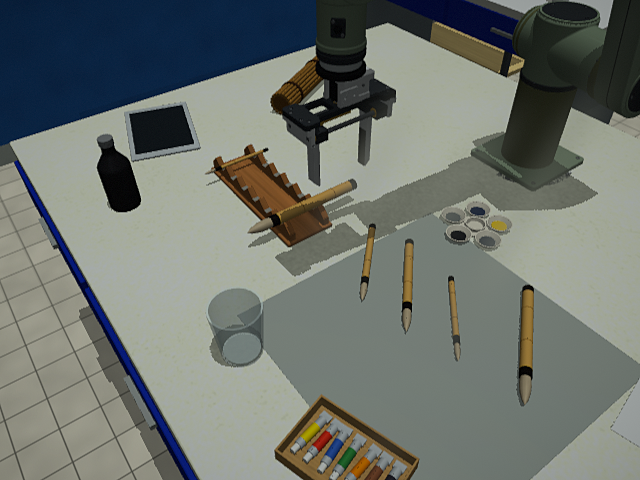

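View pics/side0.png

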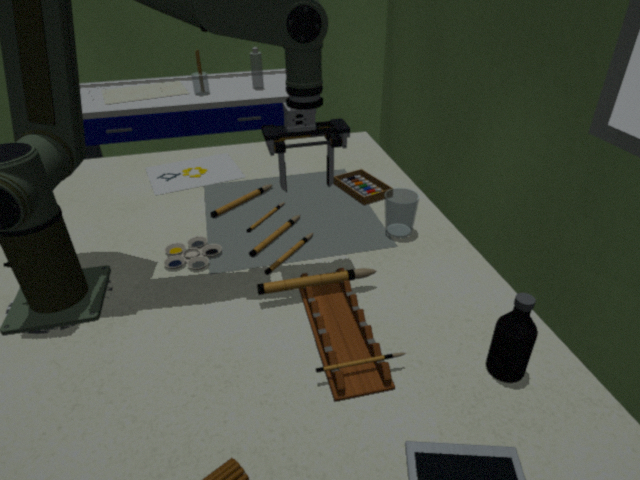

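The scene view shows the loose brushes tail→tip at: 20 (527,286)→(524,404), 17 (408,238)→(407,332), 14 (372,224)→(363,301) and 11 (451,277)→(458,360). On the rest, thickest runs (355,183)→(250,230) and finest (268,151)→(208,173). The side view shows thickest (258,289)→(375,271) and finest (317,369)→(404,354). I'll compute coarse positions from these, then take the wrist view over the rest.

```bash
cat > h.py <<'E'
from cell import manip
import cv2, numpy as np
from scipy.spatial.transform import Rotation as R
def toolR(yaw,tilt=0.):
    """Brush axis at yaw; tool x (jaws) across it, tool y down. tilt lifts the +left jaw side about the brush axis."""
    b=np.array([np.cos(yaw),np.sin(yaw),0]); l=np.array([-np.sin(yaw),np.cos(yaw),0]); u=np.array([0,0,1.])
    m=np.column_stack([l,-u,-b])      # x=left, y=down, z=x cross y = -b
    return R.from_rotvec(b*tilt)*R.from_matrix(m)
def quat(r): 
    q=r.as_quat(); return np.array([q[3],q[0],q[1],q[2]])
def frame(name):
    o=manip.get_obs(); f=manip.grab_frame(name)
    if "T" not in f:
        W=np.eye(4); q=o["tcp_rot"]; W[:3,:3]=R.from_quat([q[1],q[2],q[3],q[0]]).as_matrix(); W[:3,3]=o["eef_pos"]
        f["T"]=W@f["mount"]
    return f
def rays(f,uv):
    uv=np.atleast_2d(np.array(uv,float)); fl=240/np.tan(np.radians(f["fovy"])/2)
    d=np.column_stack([(uv[:,0]-f["cx"])/fl,(uv[:,1]-f["cy"])/fl,np.ones(len(uv))])@f["T"][:3,:3].T
    return f["T"][:3,3],d
def plane(f,uv,z):
    c,d=rays(f,uv); return c+d*((z-c[2])/d[:,2])[:,None]
def tri(f1,a,f2,b):
    out=[]
    for p,q in zip(a,b):
        A=np.zeros((3,3));B=np.zeros(3)
        for f,x in((f1,p),(f2,q)):
            c,d=rays(f,x); d=d[0]/np.linalg.norm(d[0]); P=np.eye(3)-np.outer(d,d); A+=P;B+=P@c
        out.append(np.linalg.solve(A,B))
    return np.array(out)
E
python3 - <<'E'
from h import *
np.set_printoptions(precision=1,suppress=True)
s=frame("scene");d=frame("side")
for n,z,a,b in [(20,10,(527,286),(524,404)),(17,8.5,(408,238),(407,332)),(14,7,(372,224),(363,301)),(11,5.5,(451,277),(458,360))]:
    p=plane(s,[a,b],z); v=p[1]-p[0]; print(n,p[0],p[1],np.linalg.norm(v),np.degrees(np.arctan2(v[1],v[0])))
p=tri(s,[(355,183),(250,230),(268,151),(208,173)],d,[(258,289),(375,271),(317,369),(404,354)]);print(p)
for i in (0,2):
    v=p[i+1]-p[i];print(np.linalg.norm(v),np.degrees(np.arctan2(v[1],v[0])))
E
```

```text
20 [346.  277.7  10. ] [546.6 432.   10. ] 253.11648650016306 37.57305087232369
17 [431.2  47.9   8.5] [595.6 223.6   8.5] 240.60703416265764 46.897731735779956
14 [460.8 -30.5   7. ] [611.  123.3   7. ] 215.00643359697747 45.68174576933523
11 [438.2 175.3   5.5] [565.6 314.5   5.5] 188.72963629195866 47.52885289747985
[[ 432.4 -128.3   41.6]
 [ 695.8 -131.9   42.6]
 [ 508.4 -365.1   30.5]
 [ 668.4 -370.1   32.3]]
263.47918097922616 -0.7890474501551218
160.04845310934212 -1.7961207369411636
```

```bash
python3 - <<'E'
from h import *
import pickle
for i,(p,y) in enumerate([([560,-245,240],0),([485,195,240],np.radians(45))]):
    manip.move_pose(p,quat(toolR(y))); manip.hold(.3)
    f=frame("wrist"); pickle.dump(f,open(f"w{i}.pkl","wb")); cv2.imwrite(f"pics/w{i}.png",f["pixels"][:,:,::-1])
    o=manip.get_obs();print(o["time"],o["eef_pos"],o["qpos"])
E
```

```text
2.325 [ 560.06736619 -244.75997324  239.99489095] [-5.53510651e-01  2.59114883e-01  1.40589241e+00  2.99833585e-06
  1.47661337e+00 -2.12464268e+00]
4.3167 [485.23428617 194.55763296 239.92588704] [ 2.15705932e-01  6.91770923e-02  1.62496164e+00 -2.72715560e-05
  1.44758878e+00 -2.13956155e+00]
```

View pics/w0.png

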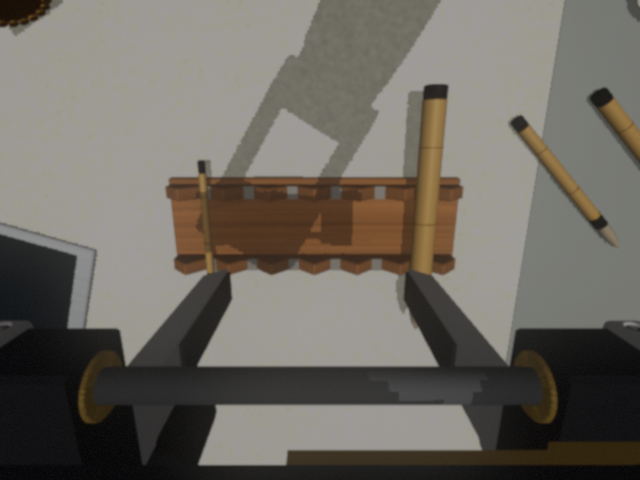

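View pics/w1.png

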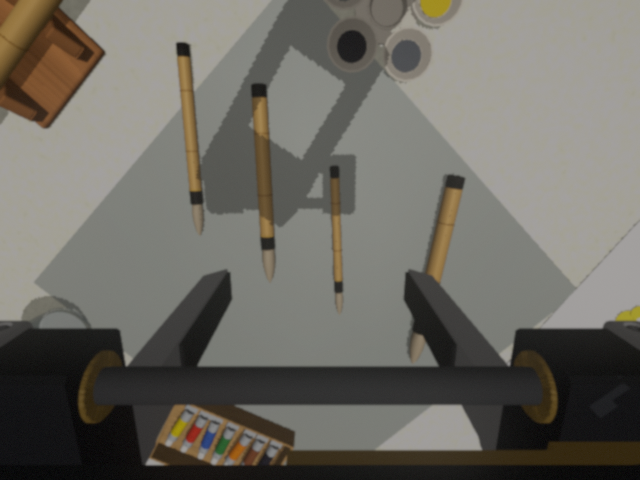

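The w1 view has all four loose brushes (tail→tip): 14 (183,43)→(199,234), 17 (259,85)→(269,281), 11 (335,166)→(340,311), 20 (456,177)→(415,360). In w0 the rest runs from finest near x≈205 to thickest near x≈430, with tails up at rows 162 and 86, and grey felt gaps at rows ≈192 and ≈263.

```bash
python3 - <<'E'
from h import *
import pickle
np.set_printoptions(precision=1,suppress=True)
f=pickle.load(open("w1.pkl","rb")); hsv=cv2.cvtColor(f["pixels"],cv2.COLOR_RGB2HSV)
m=cv2.inRange(hsv,(10,100,60),(28,255,255))
def axis(f,m,a,b,z,w=12):
    k=np.zeros_like(m); cv2.line(k,a,b,255,w*2); v,u=np.nonzero(k&m)
    p=plane(f,np.column_stack([u,v]),z); c=p.mean(0); e=np.linalg.svd((p-c)[:,:2],full_matrices=False)[2][0]
    q=plane(f,[a,b],z); g=q[1]-q[0]; e=e*np.sign(e@g[:2])
    return c,e,[(x-c)[:2]@e for x in q]
B={}
for n,r,L,a,b in [(20,10,200,(456,177),(415,360)),(17,8.5,184,(259,85),(269,281)),(14,7,170,(183,43),(199,234)),(11,5.5,156,(335,166),(340,311))]:
    c,e,(t0,t1)=axis(f,m,a,b,r); o=c[:2]+e*(t0+L)
    B[n]=(o[0],o[1],np.arctan2(e[1],e[0])); print(n,o,np.degrees(B[n][2]),"len",t1-t0)
f=pickle.load(open("w0.pkl","rb")); hsv=cv2.cvtColor(f["pixels"],cv2.COLOR_RGB2HSV)
m=cv2.inRange(hsv,(10,100,60),(28,255,255))
for n,r,L,a,b in [("T",12,215,(435,86),(422,270)),("F",4,142,(203,162),(211,270))]:
    c,e,(t0,t1)=axis(f,m,a,b,30+r,10); o=c[:2]+e*(t0+L); B[n]=(o[0],o[1],np.arctan2(e[1],e[0])); print(n,"hair start",o,"tail",c[:2]+e*t0,np.degrees(B[n][2]))
pickle.dump(B,open("B.pkl","wb"))
g=(hsv[:,:,1]<70).astype(np.uint8)*255; k=np.zeros_like(g); k[182:275,215:412]=255
n,_,st,ce=cv2.connectedComponentsWithStats(g&k)
for s,c in zip(st[1:],ce[1:]):
    if s[4]>25: print(s,c,plane(f,c,30)[0])
cv2.imwrite("pics/crop.png",cv2.resize(f["pixels"][150:290,150:480,::-1],None,fx=2.4,fy=2.4,interpolation=cv2.INTER_CUBIC))
E
```

```text
20 [508.5 405.3] 37.81677895384647 len 241.19409684776616
17 [565.3 189.9] 45.94474460626853 len 225.48329015199738
14 [584.   93.5] 44.82398410761383 len 206.40944017376705
11 [545.1 291.5] 47.66353092088459 len 182.7260999789988
T hair start [ 649.4 -125.8] tail [ 434.5 -128.8] 0.7957510645326717
F hair start [ 650.4 -367.2] tail [ 508.4 -365.8] -0.5812537780108775
[287 185  11  14 143] [292.  191.7] [ 540.6 -272.1   30. ]
[243 186  11  13 131] [248.3 191.9] [ 540.8 -319.9   30. ]
[331 186  11  13 131] [335.7 191.9] [ 540.7 -224.2   30. ]
[374 186  12  13 134] [379.6 191.9] [ 540.7 -176.2   30. ]
[ 215  258  183   17 1179] [308.2 268.8] [ 630.4 -254.9   30. ]
```

View pics/crop.png

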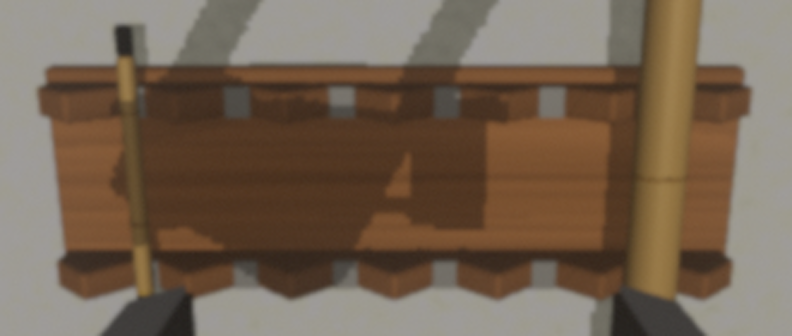

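Rest: notch a, b, c, d at y = −176, −224, −272, −320, origin x ≈ 582.7, yaw ≈ 0, thickest at the +y end. The gripper only opens fully, so I'll release tilted about the brush axis: the upper finger swings over the placed neighbour and the lower one over the empty notch. Brush 20 goes first.

```bash
cat >> h.py <<'E'
import pickle
RX=582.7; NY={20:-176.1,17:-224.1,14:-272.1,11:-320.0}
def pick(n,off,e,force=25):
    """off: grip point along the brush from hair start (negative = handle)."""
    x,y,a=pickle.load(open("B.pkl","rb"))[n]; r=n/2; q=quat(toolR(a))
    p=np.array([x+off*np.cos(a),y+off*np.sin(a),r-e])
    manip.move_pose(p+[0,0,90],q); manip.move_straight(p,None,120); manip.close(force); manip.hold(.2)
    w=manip.get_obs()["grip_width"]; manip.move_straight(p+[0,0,190],None,150); o=manip.get_obs()
    print(n,"width",w,o["grip_width"],"t",o["time"])
def place_pose(n,h,off,e,tilt,lift):
    r=toolR(0,np.radians(tilt)); a=r.apply([0,1,0])
    return np.array([RX+h+off,NY[n],30+n/2+lift])+a*e, quat(r), a
def above(n,h,off,e,tilt,lift,dz=80):
    p,q,a=place_pose(n,h,off,e,tilt,lift); manip.move_pose(p+[0,0,dz],q); manip.hold(.2)
def down(n,h,off,e,tilt,lift):
    p,q,a=place_pose(n,h,off,e,tilt,lift); manip.move_straight(p,None,60); manip.hold(.3)
    o=manip.get_obs(); print("before release",o["eef_pos"]-p,o["force"],o["grip_width"])
    manip.ungrasp(); manip.hold(.3); manip.move_straight(p-a*110,None,150); print("t",manip.get_obs()["time"])
def snap(name,cam="wrist"):
    f=frame(cam); cv2.imwrite(f"pics/{name}.png",f["pixels"][:,:,::-1]); pickle.dump(f,open(f"{name}.pkl","wb")); return f
E
python3 - <<'E'
from h import *
pick(20,-75,5)
above(20,67,-75,5,25,5)
snap("p20"); print(manip.get_obs()["qpos"])
E
```

```text
20 width 19.622168484559108 19.58832860194018 t 8.85
[-0.63605473  0.4834062   1.42676879  0.3472821   1.50595776 -2.2794841 ]
```

View pics/p20.png

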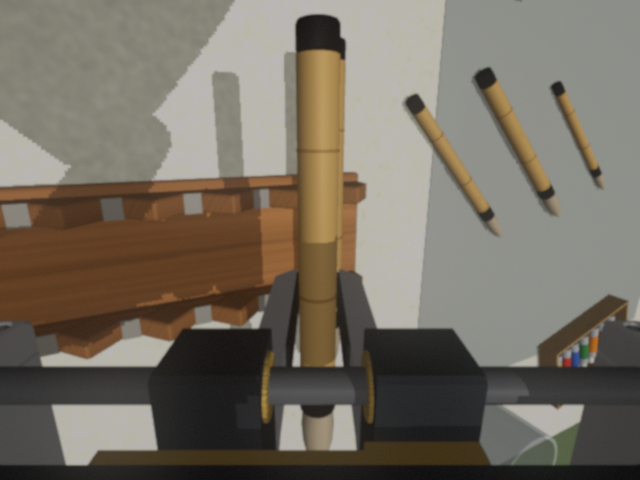

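Brush 20 is held square, its tail at (319,17) and hair at (318,430). I'll check the longitudinal position, place it, and look.

```bash
python3 - <<'E'
from h import *
f=pickle.load(open("p20.pkl","rb")); print("tail",plane(f,(319,17),125),"expected x",RX+67-200)
down(20,67,-75,5,25,5)
o=manip.get_obs(); manip.move_pose([560,-245,240],quat(toolR(0))); manip.hold(.2); snap("a20")
E
```

```text
tail [[ 447.39496657 -174.28062912  125.        ]] expected x 449.70000000000005
before release [ 0.10704258 -0.05207416  0.20775458] [ 0.11094013  0.01611795 -0.10324441] 19.96560729534851
t 15.2917
```

View pics/a20.png

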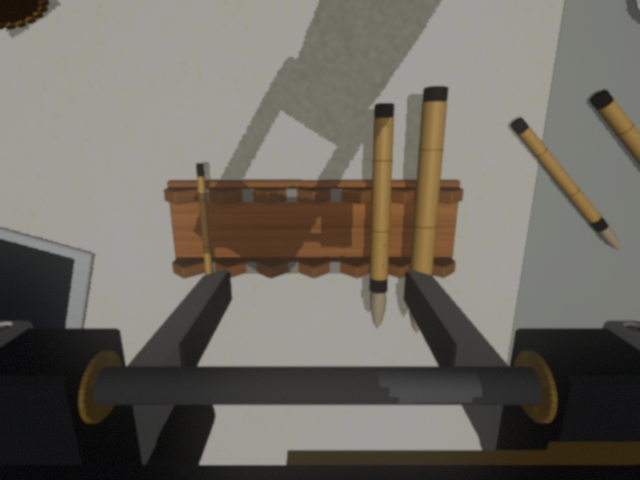

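Brush 20 is home in notch a, tail (384,104), and the end brushes are unmoved. Next are 17 and 14, checking the pick widths along the way.

```bash
python3 - <<'E'
from h import *
pick(17,-69,4.5)
a=(17,65,-69,4.5,24,4); above(*a); f=snap("p17"); 
assert manip.get_obs()["grip_width"]>14
down(*a)
pick(14,-78,4)
a=(14,93,-78,4,20,4); above(*a); f=snap("p14"); assert manip.get_obs()["grip_width"]>11
down(*a)
manip.move_pose([560,-245,240],quat(toolR(0))); manip.hold(.2); snap("a14")
E
```

```text
17 width 16.238433252725102 16.694566675683415 t 21.2583
before release [ 0.08498361 -0.03547665  0.17948376] [ 0.14005117 -0.38943168 -0.51345195] 16.403587328840437
t 27.1417
14 width 13.708078254861919 13.35144542599841 t 32.0833
before release [ 0.090568   -0.07803343  0.20111984] [ 0.32704992 -0.31007425 -0.33205771] 13.317843468677575
t 37.8417
```

View pics/a14.png

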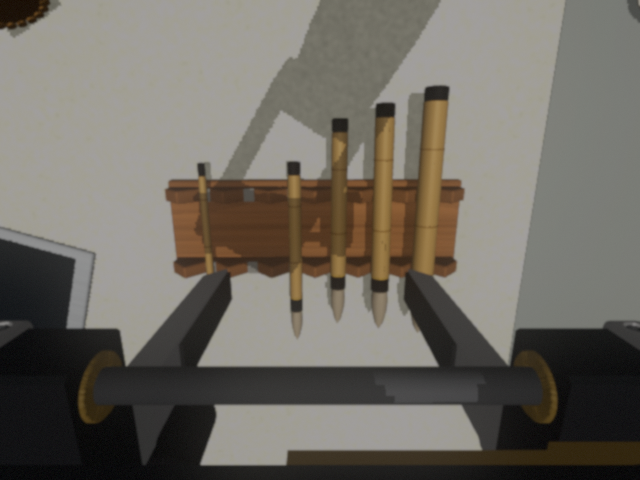

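All three are home: tails at 14 (294,162), 17 (340,119), 20 (385,104). I'll measure the tails beside notch d, then pick 11 near its tail so the opening fingers pass behind both neighbours.

```bash
python3 - <<'E'
from h import *
f=pickle.load(open("a14.pkl","rb"))
print("tails",plane(f,(294,162),40)-[RX,0,0],plane(f,(203,162),36)-[RX,0,0],plane(f,(340,119),44)-[RX,0,0])
pick(11,-145,3)
a=(11,53,-145,3,0,2); above(*a); f=snap("p11"); snap("p11s","side")
E
python3 -c "
import cv2
a=cv2.imread('pics/p11.png')[0:300,120:520];b=cv2.imread('pics/p11s.png')[180:480,220:620]
cv2.imwrite('pics/p11c.png',cv2.hconcat([a,b]))"
```

```text
tails [[ -76.96353316 -269.06655603   40.        ]] [[ -76.91930609 -364.38290475   36.        ]] [[-119.02237907 -222.34009265   44.        ]]
11 width 10.154080300738675 10.46903865781935 t 44.1417
```

View pics/p11c.png

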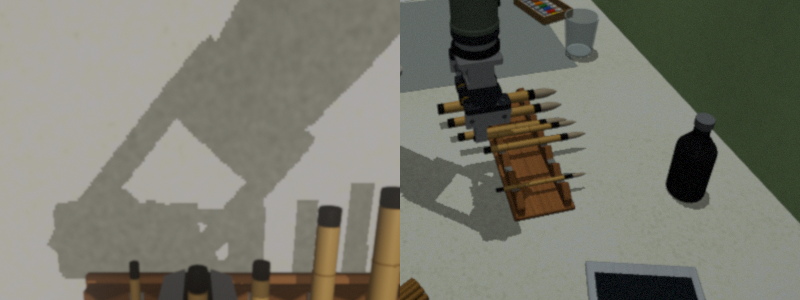

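```bash
python3 - <<'E'
from h import *
f=pickle.load(open("p11.pkl","rb")); print("tail",plane(f,(318,268),117.5)-[RX,0,0],"expected",-103)
a=(11,53,-145,3,0,2); down(*a)
manip.move_pose([560,-245,240],quat(toolR(0))); manip.hold(.2); snap("a11"); snap("a11s","side"); snap("a11c","scene")
a=cv2.imread('pics/a11s.png')[230:430,230:430];b=cv2.imread('pics/a11c.png')[130:280,190:390]
cv2.imwrite('pics/end.png',cv2.hconcat([cv2.resize(a,(400,400)),cv2.resize(b,(400,300)).copy() if 0 else cv2.copyMakeBorder(cv2.resize(b,(400,300)),0,100,0,0,cv2.BORDER_CONSTANT)]))
E
```

```text
tail [[-102.60888744 -318.44450429  117.5       ]] expected -103
before release [ 0.08693972 -0.06078767  0.1918884 ] [-0.94525452 -0.01666314  0.60508117] 10.838435401383627
t 50.5917
```

View pics/a11.png

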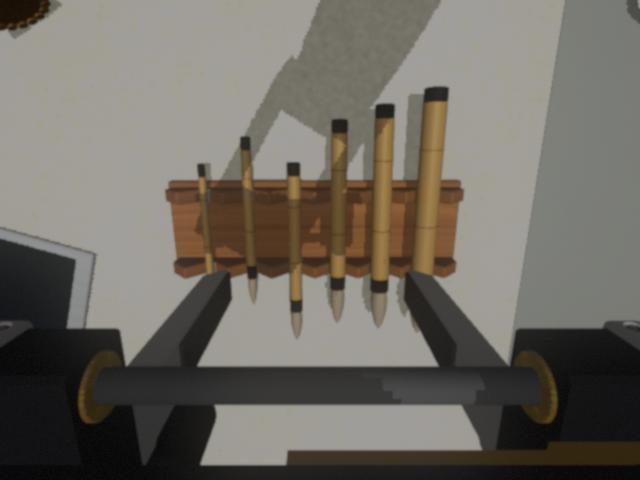

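View pics/end.png

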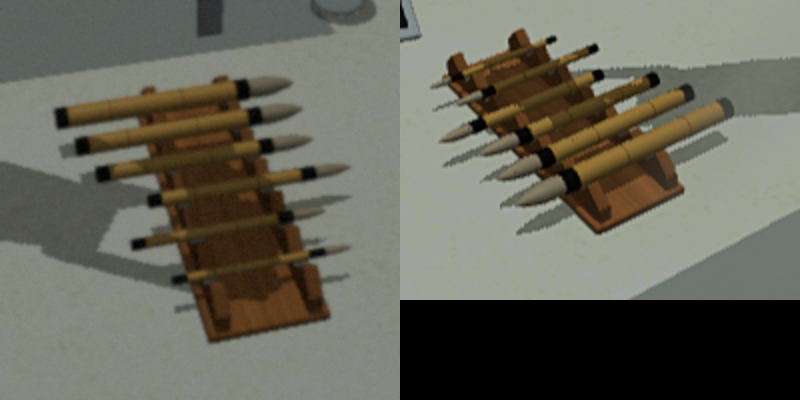

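All six lie in order. Before handing in I'll check the hair starts against both rails numerically, plus how far the end brushes have moved.

```bash
python3 - <<'E'
from h import *
np.set_printoptions(precision=1,suppress=True)
f=pickle.load(open("a14.pkl","rb")); hsv=cv2.cvtColor(f["pixels"],cv2.COLOR_RGB2HSV)
print("d-gap rows (sat) col 248",hsv[180:205,248,1],"\nfront col 251",hsv[250:282,251,1])
f=pickle.load(open("a11.pkl","rb"))
for n,uv,z in [(11,(252,278),35.5),(14,(296,311),37),(17,(338,290),38.5),(20,(379,292),40)]: print(n,plane(f,uv,z)[0]-[RX,NY[n],0])
s=pickle.load(open("a11c.pkl","rb")); d=pickle.load(open("a11s.pkl","rb"))
print("sides unchanged?", [int(cv2.absdiff(cv2.imread(a)[y0:y1,x0:x1],cv2.imread(b)[y0:y1,x0:x1]).max()) for a,b,y0,y1,x0,x1 in [("pics/scene0.png","pics/a11c.png",214,236,246,275),("pics/side0.png","pics/a11s.png",350,360,380,408)]])
w0=cv2.imread("pics/w0.png");w1=cv2.imread("pics/a11.png")
def tail(f,c,r): 
    k=f[r-14:r+14,c-16:c+16].max(2); v,u=np.nonzero(k<45); return u.mean()+c-16,v.mean()+r-14
g=pickle.load(open("w0.pkl","rb"))
for c,r,z in [(435,92,42),(203,166,34)]: print(plane(f,tail(w1,c,r),z)[0]-plane(g,tail(w0,c,r),z)[0])
E
```

```text
d-gap rows (sat) col 248 [100 141 146 146 139 141 129  96  61  38  28  25  28  28  25  28  28  29
  28  35  45  76 115 137 140] 
front col 251 [148 147 152 143 142 141 142 128 127 123 101  65  45  30  33  31  29  23
  26  27  25  26  24  22  20  19  16  16  18  19  19  19]
11 [52.7  0.3 35.5]
14 [93.6  2.1 37. ]
17 [66.5  2.9 38.5]
20 [68.5  1.7 40. ]
sides unchanged? [160, 52]
[ 0.1 -0.   0. ]
[-1.2  0.4  0. ]
```

```bash
python3 -c "
from cell import manip
print(manip.get_obs()['time']); manip.hand_in()"
```

```text
51.5583
the job is handed in; nothing more can be done
```

All four brushes are on the rest and the job is handed in at 51.6 s of the 102 s allowed. Starting from brush_thickest at the +y end, the row runs 20, 17, 14, 11, finest. The hand-in gave no verdict.

**How:** I released 20, 17 and 14 about 4–5 mm above home. The gripper was tilted 20–25° so the fingers opened clear of the neighbouring brushes. I held 11 near its tail, behind both neighbours, and released it 2 mm above home.

**Last checks, all by camera:**

| Brush | Hair start from notch origin (45–110 mm allowed) | Across the notch (10 mm allowed) |
|---|---|---|
| 20 | 68 mm | 1.7 mm |
| 17 | 66 mm | 2.9 mm |
| 14 | 94 mm | 2.1 mm |
| 11 | 53 mm | 0.3 mm |

- **Level:** all six look level and seated on both rails in the scene, side and wrist pictures. I did not measure heights or tilt.
- **End brushes:** the tails of thickest and finest moved 0.1 mm and 1.2 mm between the first and last wrist views, within the measuring error.
- **Rest position:** my estimate of where the rest stands could be off by 1–2 mm, as the front-rail edge suggested about 1 mm. Brush 11 stays inside its limit even so.
- **Disagreements:** a raw pixel comparison of the end brushes' tips in the scene and side views came out non-zero. I put this down to moved shadows and did not confirm it. The first scene view also put the tail of 17 about 11 mm from where the wrist view had it. I used the wrist value, and the placing agreed with it.

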